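# Make up two printer repair kits

### The job

Make up the two printer repair kits, each part standing upright on the floor of its own tray pocket. In the green tray goes the motor with the brass pulley, in the pocket next to the white tab, and the yellow bracket in the other pocket; in the orange tray goes the finned heat sink, in the pocket next to the white tab, and the blue bracket in the other pocket. Leave the motor with the red coupler, the black bracket and the bottle standing where they are.

Things in the scene. Friction and masses are not known exactly. Their poses are not given: they have to be found in the camera images.
- tray_green: Green kit tray, fixed flat on the bench, any yaw, 140 x 72 mm, 10 mm high; a white tab (18 x 40 mm, 8 mm high) sticks out at one short end. Two pockets, each 64 x 64 mm inside, walls 4 mm thick, floor 3 mm above the bench. Origin: centre of the underside, tab not counted; z up, x along the tray towards the tab. Pocket centres: x = +34 mm (by the tab) and x = -34 mm, y = 0.
- tray_orange: Orange kit tray, fixed flat on the bench, any yaw, 140 x 72 mm, 10 mm high; a white tab (18 x 40 mm, 8 mm high) sticks out at one short end. Two pockets, each 64 x 64 mm inside, walls 4 mm thick, floor 3 mm above the bench. Origin: centre of the underside, tab not counted; z up, x along the tray towards the tab. Pocket centres: x = +34 mm (by the tab) and x = -34 mm, y = 0.
- motor_brass: Stepper motor, 42 x 42 mm square and 40 mm high, aluminium ends and black middle, standing on its base on the bench with its shaft up; on the shaft sits a brass-coloured pulley (18 mm across), its top 55 to 56 mm above the base. About 280 g. Grip it by the square body. Its origin is the centre of its underside, its z axis points up. x and y are square to the sides.
- bracket_yellow: Yellow printed gantry bracket, a block 44 mm (x) by 36 mm (y) and 38 mm high, with bores and four screw heads on top. About 60 g. Standing on the bench. Its origin is the centre of its underside, its z axis points up.
- heatsink: Hot-end heat sink: round finned aluminium cylinder, 36 mm across and 46 mm high, with a black fitting (12 mm across, 8 mm high) on its top. About 90 g. Standing upright on the bench. Its origin is the centre of its underside, its z axis points up.
- bracket_blue: Blue printed gantry bracket, a block 44 mm (x) by 36 mm (y) and 38 mm high, with bores and four screw heads on top. About 60 g. Standing on the bench. Its origin is the centre of its underside, its z axis points up.
- motor_red: Stepper motor, 42 x 42 mm square and 40 mm high, aluminium ends and black middle, standing on its base on the bench with its shaft up; on the shaft sits a red shaft coupler (20 mm across), its top 55 to 56 mm above the base. About 280 g. Grip it by the square body. Its origin is the centre of its underside, its z axis points up. x and y are square to the sides. A bystander: stays where it is.
- bracket_black: Black printed gantry bracket, a block 44 mm (x) by 36 mm (y) and 38 mm high, with bores and four screw heads on top. About 60 g. Standing on the bench. Its origin is the centre of its underside, its z axis points up. A bystander: stays where it is.
- bottle: Small grey bottle with a white cap, 34 mm across and 75 mm high, standing upright on the bench. A bystander: stays where it is. Its origin is the centre of its underside, its z axis points up.
Things that resemble listed ones, but are neither listed nor needed, are in the scene too. There is more than one size of the bracket_blue; the one meant has the size given above.

How it is judged:
At the end, for the whole second after the job is handed in: Brass-pulley motor by the tab and yellow bracket in the green tray, heat sink by the tab and blue bracket in the orange: each within 16 mm of its pocket centre in tray x and y, 5 mm of its floor, upright to 0.12 rad, at rest; the other three upright to 0.15 rad, within 25 mm of their starts (x of motor_brass in the frame of tray_green between 0.018 and 0.05 m and y of motor_brass in the frame of tray_green between -0.016 and 0.016 m and z of motor_brass in the frame of tray_green between -0.002 and 0.008 m and angle between each of motor_brass, bracket_yellow, heatsink, bracket_blue's own z axis and vertical below 0.12 rad and linear speed of each of motor_brass, bracket_yellow, heatsink, bracket_blue below 0.02 m/s and angular speed of each of motor_brass, bracket_yellow, heatsink, bracket_blue below 0.3 rad/s and x of bracket_yellow in the frame of tray_green between -0.05 and -0.018 m and y of bracket_yellow in the frame of tray_green between -0.016 and 0.016 m and z of bracket_yellow in the frame of tray_green between -0.002 and 0.008 m and x of heatsink in the frame of tray_orange between 0.018 and 0.05 m and y of heatsink in the frame of tray_orange between -0.016 and 0.016 m and z of heatsink in the frame of tray_orange between -0.002 and 0.008 m and x of bracket_blue in the frame of tray_orange between -0.05 and -0.018 m and y of bracket_blue in the frame of tray_orange between -0.016 and 0.016 m and z of bracket_blue in the frame of tray_orange between -0.002 and 0.008 m and distance of each of motor_red, bracket_black, bottle from where it was at the start of the episode below 0.025 m and angle between each of motor_red, bracket_black, bottle's own z axis and vertical below 0.15 rad); the robot touches nothing.
It fails at once if the motor with the red coupler is pushed more than 25 mm from its place or knocked over (distance of motor_red from where it was at the start of the episode above 0.025 m or angle between motor_red's own z axis and vertical above 0.5 rad).
It fails at once if the black bracket is pushed more than 25 mm from its place or knocked over (distance of bracket_black from where it was at the start of the episode above 0.025 m or angle between bracket_black's own z axis and vertical above 0.5 rad).
It fails at once if the bottle is pushed more than 25 mm from its place or knocked over (distance of bottle from where it was at the start of the episode above 0.025 m or angle between bottle's own z axis and vertical above 0.5 rad).
It also fails if it takes over 96 s, if anything falls off the work surface, if the arm or the gripper's body presses on something with over 40 N, if the wrist force passes 120 N, or if a joint passes its speed limit or range.

### The arm

A 7-joint arm with a two-finger parallel gripper is mounted at the origin on the work surface. World frame = base frame: x ahead of the robot, y to its left, z up, the work surface at z = 0. Lengths are in m, angles in rad, forces in N, time in s.
With the tool pointing down it reaches from about 0.4 to 0.85 m from the base axis. Payload 4.5 kg.
Tool frame: the origin (TCP) lies between the finger pads; the fingertips stand 22 mm ahead of it and the grasp point (between the pads) lies 3 mm ahead of it (ctrl.tip_extent is the distance from the TCP to the fingertips, in m); z points along the fingers, y is the line along which they close (so a half turn about z gives the same grasp; the last joint's range is limited). The gripper opens to 88 mm and grips with 3 to 60 N. Pads are 18 mm wide; open, the fingers measure 123 mm over their backs; the gripper's body (75 mm by 187 mm) begins 45 mm behind the grasp point.
Start: joints at [-1.255, 0.689, -0.195, 1.565, 0.157, 0.902, -0.215], TCP at [0.174, 0.6, 0.261] pointing down, gripper open.
Joint ranges: [-3.01, 3.01], [-0.46, 2.08], [-1.47, 1.51], [0.13, 2.56], [-1, 4.14], [0.04, 2.09], [-2.66, 2.66]. Speed limits (rad/s): [2.57, 2.57, 3.14, 3.14, 3.14, 3.14, 3.14].

### API

Orientations are given as [roll, pitch, yaw] about the fixed x, y, z axes, in that order (R = Rz(yaw) Ry(pitch) Rx(roll)).
In Python, from rig import ctrl gives the robot as it stands.
- The arm moves only by the tool step_arm, never from a script. Its argument "targets" is a list that holds one entry, the list of rows, each a list of 4 numbers: the shift along the tool's x, y, z in m, then the turn about the tool's z in degrees. A call has 1 to 10 rows; each row is the pose to reach, as a shift and turn from the pose commanded when the call began, along the tool's axes at that moment; what a row does not reach only later rows make up. A row lasts 1/8 s, in which the tool goes at most 62.5 mm and 10.7 degrees, less where a joint would pass 70% of its speed; a pose out of reach is approached as far as the arm can. A call with a gripper value outside its range is refused whole. "grip" is the closure, from -1 (fully open) to 1 (shut), set as the call begins (left out, the last holds). The fingers move at their own pace and stop on an object; "force" is the grip in N (left out, the last holds). Time passes only in rows, so rows that repeat a pose let the fingers close. It gives the time, the measured TCP pose, the force, the opening and the grip force at its end, in the units of the state.
- ctrl.observe(): the state, without advancing time (a new reading comes with each control period).
- ctrl.camera(name): name is "side" or "top"; returns a dict with "frame" (384x512x3 uint8, red, green, blue), "fx", "fy", "cx", "cy" (pixels), "dist" ([k1, k2, p1, p2, k3] as OpenCV has them; the pictures are not rectified), "rvec" (rotation vector, rad) and "tvec" (3), from world to camera coordinates, as OpenCV has them. Camera axes: x right, y down, z forward; pixel columns grow to the right and rows downward; lengths in m; the calibration is good to about 2 mm. A picture is of the moment at which its call begins. There is no depth.
- ctrl.finish_job(): hands the job in; it is judged then, once.
The state is a dict: "time": time; "joint_pos": joint angles; "joint_velocities": joint speeds; "joint_efforts": joint torques, N m; "tcp_pos": TCP position; "eef_rot": TCP orientation; "wrist_force": force on the tool from outside, world axes, zero at the start; "wrist_torque": the same for the moment, N m; "opening": finger opening in m; "finger_force": force on a finger pad.
Only numpy, scipy, OpenCV 4.12 (cv2) and the standard library are available. Lean on these libraries where they do the work, as an engineer would, in place of code of your own. Each camera call takes 0.05 s, during which the arm holds its last target. There are 200 camera calls.

## Working session

There is one attempt and no reset: what is moved stays moved. The work goes in short steps, Python scripts to look and compute and a tool call to move; the robot and the scene stay as the last step left them, time stands still between calls to the robot, and variables do not carry over. Pictures are saved under pics/ and viewed, at most 14 in all, crops included, and the job is handed in when it is done.

Besides the shell and the picture viewer there is one more tool, called after "Request:" by a JSON object that holds its "method" and its "body", one argument or row to a line. step_arm: Moves the arm, as the interface text tells. Its arguments: {"type":"object","properties":{"targets":{"type":"array"},"grip":{"type":"number"},"force":{"type":"number"}},"required":["targets"]}

```bash
mkdir -p pics; python3 - <<'E'
from rig import ctrl
import cv2
s=ctrl.observe(); print({k:s[k] for k in('time','tcp_pos','eef_rot','opening')})
for n in('top','side'):
    c=ctrl.camera(n); cv2.imwrite(f'pics/{n}0.png',cv2.resize(c['frame'][:,:,::-1],(800,600),interpolation=cv2.INTER_CUBIC)); cv2.imwrite(f'{n}_raw.png',c['frame'][:,:,::-1])
    print(n,{k:c[k] for k in c if k!='frame'})
E
```

```text
{'time': 0.0, 'tcp_pos': array([0.17367167, 0.59976423, 0.25991883]), 'eef_rot': array([-3.13976465e+00,  1.47507598e-04,  2.85992465e+00]), 'opening': 0.08806083110906987}
top {'fx': 415.1008463485616, 'fy': 415.1008463485616, 'cx': 254.3234099154089, 'cy': 194.26911465669752, 'dist': array([-0.10846087,  0.        ,  0.        ,  0.        ,  0.        ]), 'rvec': array([ 2.12929244, -2.1435418 ,  0.16096437]), 'tvec': array([0.02267168, 0.54549625, 0.89430702])}
side {'fx': 470.10730546005396, 'fy': 470.10730546005396, 'cx': 249.62015327098274, 'cy': 187.444419549732, 'dist': array([-0.01401477,  0.        ,  0.        ,  0.        ,  0.        ]), 'rvec': array([ 0.26931222, -2.72958272,  1.30449517]), 'tvec': array([0.54691356, 0.08646175, 1.06191336])}
```

View pics/top0.png

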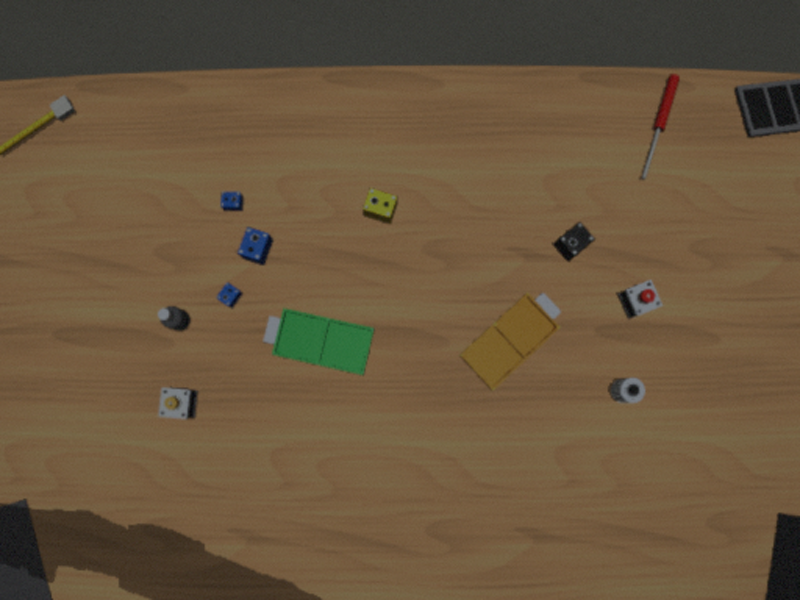

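View pics/side0.png

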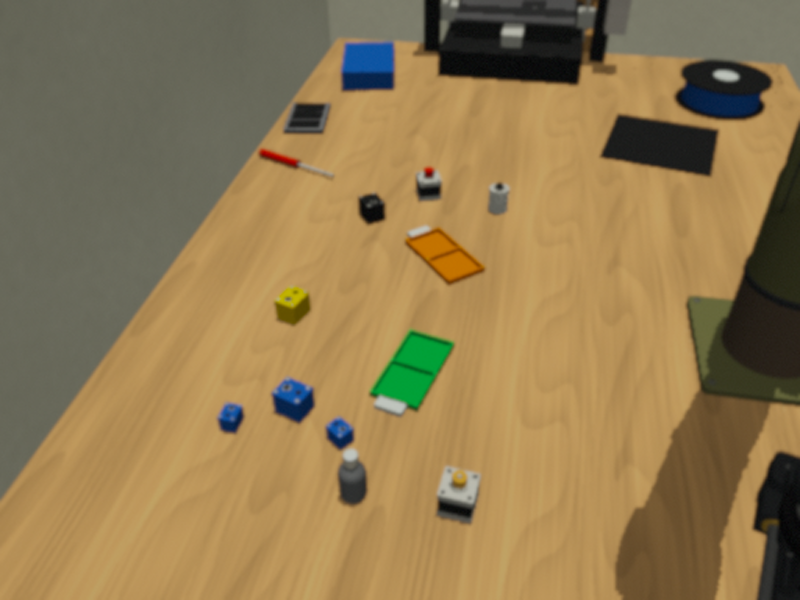

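The top picture (800-px scale) shows:
- Blue blocks at (255,245) large, (231,201) small and (229,295) small.
- Motors at (176,403) brass and (640,298) red.
- Yellow bracket at (380,204), with a yellow-handled tool at (30,130) as a lookalike.
- Heat sink at (628,390), bottle at (173,318), black bracket at (574,241).
- Green tray at (323,342) with its tab to the left. Orange tray at (509,341) with its tab to the upper right.

By the description I choose the big blue, the brass motor, the yellow block and the finned cylinder. I'll check these in close crops.

```bash
python3 - <<'E'
import cv2
im=cv2.imread('top_raw.png'); im=cv2.convertScaleAbs(im,alpha=1.6)
def crop(x0,y0,x1,y1,s,n):
    c=cv2.resize(im[y0:y1,x0:x1],None,fx=s,fy=s,interpolation=cv2.INTER_CUBIC)
    for k in range(x0-x0%-20 if 0 else (x0+19)//20*20,x1,20): cv2.putText(c,str(k),((k-x0)*s,10),0,.35,(255,255,255)); cv2.line(c,((k-x0)*s,12),((k-x0)*s,18),(255,255,255))
    for k in range((y0+19)//20*20,y1,20): cv2.putText(c,str(k),(0,(k-y0)*s+4),0,.35,(255,255,255))
    cv2.imwrite(n,c)
crop(95,115,255,275,3+0,'pics/x.png')
crop(96,112,262,272,4,'pics/left.png'); 
crop(286,132,436,262,5,'pics/right.png')
E
```

```text
(no output)
```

View pics/right.png

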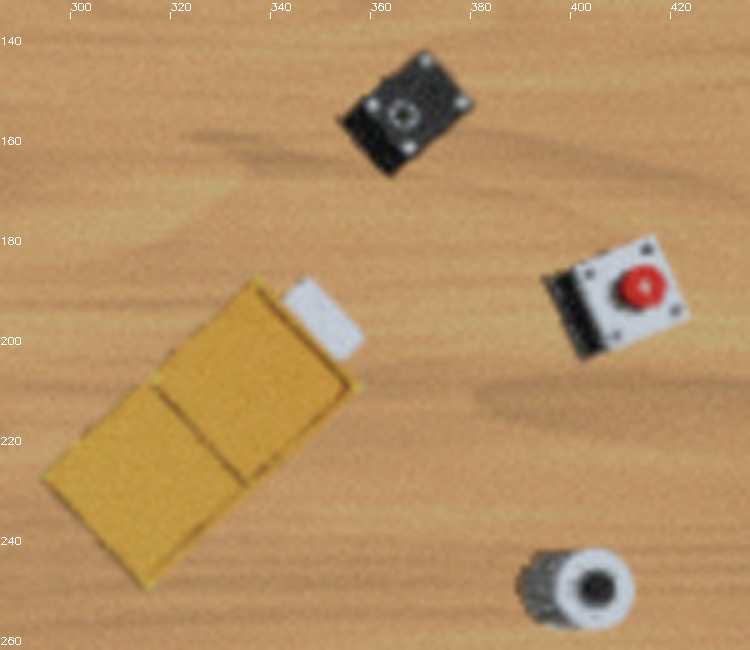

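```bash
python3 - <<'E'
import cv2
im=cv2.imread('top_raw.png'); im=cv2.convertScaleAbs(im,alpha=1.6)
x0,y0,x1,y1,s=98,115,258,270,5
c=cv2.resize(im[y0:y0+118,x0:x1],None,fx=s,fy=s,interpolation=cv2.INTER_CUBIC)
y0=117
im2=im[y0:y0+120,x0:x1]; 
a=cv2.resize(im[117:272,98:258],None,fx=3.87,fy=3.87,interpolation=cv2.INTER_CUBIC); print(a.shape); cv2.imwrite('pics/left.png',a[:600])
E
```

```text
(600, 619, 3)
```

View pics/left.png

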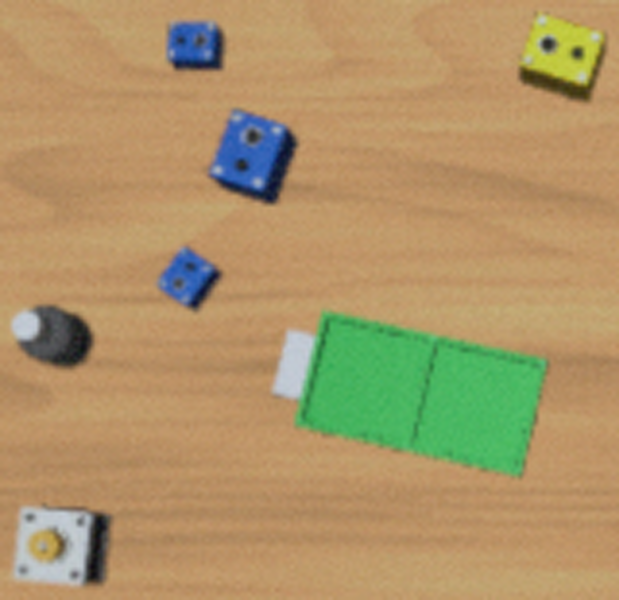

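Crops: the right one shows the finned heat sink with its top circle at (595,589), the red motor, the black bracket, and the orange tray corners (258,280), (358,386), (148,587), (45,478). The left one shows the big blue bracket around (248,150), clearly larger than the two small ones, yellow at (562,49), the brass motor top at (53,546), and the green tray corners (325,313), (547,358), (522,475), (297,427).

```bash
cat > h.py <<'E'
import numpy as np,cv2
from rig import ctrl
def ray(c,pts,z):
    K=np.array([[c['fx'],0,c['cx']],[0,c['fy'],c['cy']],[0,0,1]]); R=cv2.Rodrigues(c['rvec'])[0]
    u=cv2.undistortPoints(np.array(pts,float).reshape(-1,1,2),K,c['dist']).reshape(-1,2)
    d=np.c_[u,np.ones(len(u))]@R; o=-R.T@c['tvec']
    return (o+d*((z-o[2])/d[:,2])[:,None])[:,:2]
def unc(pts,x0,y0,s): return (np.array(pts,float)+.5)/s-.5+np.array([x0,y0])
def rect(c,pts,z):
    "corners in order; prints centre, edge lengths, yaw of edges"
    p=ray(c,pts,z); e=np.roll(p,-1,0)-p
    return p.mean(0).round(4),np.linalg.norm(e,axis=1).round(4),np.degrees(np.arctan2(e[:,1],e[:,0])).round(1)
E
python3 - <<'E'
from h import *
c=ctrl.camera('top'); R=lambda p:unc(p,286,132,5); L=lambda p:unc(p,98,117,3.87)
f=lambda n,p,z:print(n,*rect(c,p,z))
f('orange',R([(258,280),(358,386),(148,587),(45,478)]),.01); print('tab',ray(c,R([(325,320)]),.008))
f('green',L([(325,313),(547,358),(522,475),(297,427)]),.01); print('tab',ray(c,L([(293,364)]),.008))
f('blue',L([(233,110),(292,128),(264,195),(210,178)]),.038)
f('blue screws',L([(237,118),(279,130),(259,183),(217,171)]),.038)
f('yel screws',L([(542,20),(596,38),(582,77),(528,60)]),.038)
f('motor',L([(22,508),(92,514),(84,584),(15,578)]),.04)
f('black',R([(427,52),(473,104),(410,155),(358,100)]),.038)
f('red',R([(654,236),(690,318),(607,354),(572,266)]),.04)
print('hs',ray(c,R([(595,589),(556,589),(634,589),(595,548),(595,630)]),.046), 'fit',ray(c,R([(597,588)]),.054))
print('bottle',ray(c,L([(27,326)]),.075),'smallblue',ray(c,L([(189,277),(195,44)]),.025))
from scipy.spatial.transform import Rotation as Q
print(Q.from_euler('xyz',ctrl.observe()['eef_rot']).as_matrix().round(3))
E
```

```text
orange [ 0.4939 -0.1475] [0.0679 0.1369 0.0687 0.1378] [-138.2  132.4   42.6  -48. ]
tab [[ 0.54637884 -0.20719223]]
green [0.4955 0.1302] [0.1377 0.0716 0.1385 0.0709] [-101.9  168.    77.8  -12.7]
tab [[0.51363192 0.20919509]]
blue [0.6378 0.2326] [0.0382 0.044  0.0348 0.0438] [-107.9  159.1   71.9  -16.6]
blue screws [0.6392 0.2337] [0.027  0.0344 0.0269 0.0345] [-106.8  161.2   73.4  -18.6]
yel screws [0.7005 0.0449] [0.0347 0.0259 0.0343 0.0265] [-109.7  160.7   71.4  -18.5]
motor [0.4038 0.342 ] [0.0423 0.0406 0.0415 0.0407] [-94.5 175.2  85.7  -3.7]
black [ 0.6437 -0.2483] [0.0323 0.0395 0.035  0.041 ] [-141.   128.    41.3  -55.7]
red [ 0.5528 -0.3431] [0.0411 0.0436 0.0433 0.0422] [-159.4  112.    18.8  -70.8]
hs [[ 0.41796862 -0.31611646]
 [ 0.4182708  -0.29824301]
 [ 0.41765389 -0.33407192]
 [ 0.43624756 -0.31708646]
 [ 0.39976939 -0.3151819 ]] fit [[ 0.41822833 -0.31419594]]
bottle [[0.52819101 0.35020618]] smallblue [[0.5646194  0.27030245]
 [0.71078769 0.27238137]]
[[-0.961  0.278 -0.   ]
 [ 0.278  0.961 -0.001]
 [-0.    -0.001 -1.   ]]
```

```bash
cat >> h.py <<'E'
from scipy.spatial.transform import Rotation as Q
def go(x,y,z,phi):
    s=ctrl.observe(); M=Q.from_euler('xyz',s['eef_rot']).as_matrix()
    cur=np.degrees(np.arctan2(M[1,1],M[0,1])); t=-((phi-cur+90)%180-90)
    print('row',(M.T@(np.array([x,y,z])-s['tcp_pos'])).round(4),'turn',round(t,1),'cur phi',round(cur,1),'tcp',s['tcp_pos'].round(4),'j7',round(s['joint_pos'][6],2),'t',round(s['time'],2),'op',round(s['opening'],4))
E
python3 -c "from h import *; go(.404,.342,.13,-4.4)"
```

```text
row [-0.2929 -0.1836  0.1304] turn 78.3 cur phi 73.9 tcp [0.1737 0.5999 0.2601] j7 -0.22 t 0.15 op 0.0887
```

Request:
{"method": "step_arm", "body": {
  "targets": [
    [[-0.293,-0.184,0.13,78.3],[-0.293,-0.184,0.13,78.3],[-0.293,-0.184,0.13,78.3],[-0.293,-0.184,0.13,78.3],[-0.293,-0.184,0.13,78.3],[-0.293,-0.184,0.13,78.3],[-0.293,-0.184,0.13,78.3],[-0.293,-0.184,0.13,78.3],[-0.293,-0.184,0.13,78.3],[-0.293,-0.184,0.13,78.3]]
  ],
  "grip": -0.6,
  "force": 30
}}

```text
time: 1.4
tcp_pos: [0.4035, 0.3431, 0.1309]
eef_rot: [-3.141, -0.001, 1.497]
wrist_force: [-0.5, 0.2, -0.2]
opening: 0.0704
finger_force: 0.0
```

```bash
python3 -c "from h import *; go(.404,.342,.036,-4.4)"
```

```text
row [-0.0012  0.0006  0.0949] turn 0.2 cur phi -4.2 tcp [0.4035 0.3431 0.1309] j7 -0.69 t 1.4 op 0.0704
```

Good. Descend on the motor, then close in a separate call.

Request:
{"method": "step_arm", "body": {
  "targets": [
    [[-0.001,0,0.04,0],[-0.001,0,0.07,0],[-0.001,0,0.095,0],[-0.001,0,0.095,0],[-0.001,0,0.095,0]]
  ]
}}

```text
time: 2.02
tcp_pos: [0.4042, 0.3417, 0.0365]
eef_rot: [3.141, -0.001, 1.494]
wrist_force: [-0.2, 0.1, 0.9]
opening: 0.0704
finger_force: 0.0
```

Request:
{"method": "step_arm", "body": {
  "targets": [
    [[0,0,0,0],[0,0,0,0],[0,0,0,0],[0,0,0,0],[0,0,0,0]]
  ],
  "grip": 1
}}

```text
time: 2.65
tcp_pos: [0.4044, 0.3414, 0.0362]
eef_rot: [3.141, -0.001, 1.493]
wrist_force: [-0.7, -0.6, 6.2]
opening: 0.0415
finger_force: 30.0
```

Request:
{"method": "step_arm", "body": {
  "targets": [
    [[0,0,-0.03,0],[0,0,-0.06,0],[0,0,-0.1,0],[0,0,-0.1,0],[0,0,-0.1,0]]
  ]
}}

```text
time: 3.28
tcp_pos: [0.4032, 0.3407, 0.1347]
eef_rot: [-3.14, 0.001, 1.493]
wrist_force: [-0.9, -0.6, -3.2]
opening: 0.042
finger_force: 30.0
```

```bash
python3 -c "from h import *; go(.5027,.1634,.12,-12.3)"
```

```text
row [-0.1691  0.1129  0.0148] turn 7.9 cur phi -4.4 tcp [0.4032 0.3407 0.1347] j7 -0.69 t 3.27 op 0.042
```

Request:
{"method": "step_arm", "body": {
  "targets": [
    [[-0.04,0.027,0,2],[-0.085,0.057,0,4],[-0.125,0.085,0,6],[-0.169,0.113,0.015,7.9],[-0.169,0.113,0.015,7.9],[-0.169,0.113,0.015,7.9],[-0.169,0.113,0.015,7.9]]
  ]
}}

```text
time: 4.15
tcp_pos: [0.5025, 0.1657, 0.1201]
eef_rot: [-3.14, -0.001, 1.358]
wrist_force: [-0.3, -0.2, -2.0]
opening: 0.0419
finger_force: 30.0
```

```bash
python3 -c "from h import *; go(.5027,.1634,.0395,-12.3)"
```

```text
row [-0.0022  0.0009  0.0806] turn 0.1 cur phi -12.2 tcp [0.5025 0.1657 0.1201] j7 -0.48 t 4.15 op 0.0419
```

Request:
{"method": "step_arm", "body": {
  "targets": [
    [[-0.001,0.001,0.03,0],[-0.001,0.001,0.06,0],[-0.001,0.001,0.072,0],[-0.001,0.001,0.078,0],[-0.001,0.001,0.08,0],[-0.001,0.001,0.08,0],[-0.001,0.001,0.08,0]]
  ]
}}

```text
time: 5.03
tcp_pos: [0.5047, 0.1629, 0.0413]
eef_rot: [3.141, -0.001, 1.355]
wrist_force: [0.1, 0.3, -2.3]
opening: 0.0419
finger_force: 30.0
```

Request:
{"method": "step_arm", "body": {
  "targets": [
    [[0,0,0,0],[0,0,0,0],[0,0,0,0],[0,0,0,0]]
  ],
  "grip": -0.6
}}

```text
time: 5.52
tcp_pos: [0.5044, 0.1628, 0.0408]
eef_rot: [3.141, -0.0, 1.355]
wrist_force: [-0.2, 0.3, 0.2]
opening: 0.0702
finger_force: 0.0
```

Request:
{"method": "step_arm", "body": {
  "targets": [
    [[0,0,-0.03,0],[0,0,-0.07,0],[0,0,-0.1,0],[0,0,-0.1,0]]
  ]
}}

```text
time: 6.02
tcp_pos: [0.5056, 0.1631, 0.1426]
eef_rot: [3.138, -0.002, 1.355]
wrist_force: [0.0, -0.5, -0.8]
opening: 0.0706
finger_force: 0.0
```

```bash
python3 -c "from h import *; go(.7005,.0449,.12,-18.9)"
```

```text
row [-0.0739  0.2156  0.0232] turn 6.6 cur phi -12.3 tcp [0.5056 0.1631 0.1426] j7 -0.48 t 6.03 op 0.0706
```

Request:
{"method": "step_arm", "body": {
  "targets": [
    [[-0.074,0.215,0.023,6.6],[-0.074,0.215,0.023,6.6],[-0.074,0.215,0.023,6.6],[-0.074,0.215,0.023,6.6],[-0.074,0.215,0.023,6.6],[-0.074,0.215,0.023,6.6],[-0.074,0.215,0.023,6.6]]
  ]
}}

```text
time: 6.9
tcp_pos: [0.6972, 0.0463, 0.1172]
eef_rot: [-3.139, -0.0, 1.242]
wrist_force: [-0.6, -0.2, 0.0]
opening: 0.0703
finger_force: 0.0
```

```bash
python3 - <<'E'
from h import *
go(.7005,.0449,.035,-18.9)
c=ctrl.camera('top'); im=cv2.convertScaleAbs(c['frame'][:,:,::-1],alpha=1.6)
cv2.imwrite('pics/t1.png',cv2.resize(im[110:280,90:270],None,fx=3.5,fy=3.5,interpolation=cv2.INTER_CUBIC))
E
```

```text
row [-0.0003  0.0038  0.0822] turn 0.1 cur phi -18.8 tcp [0.6972 0.0463 0.1172] j7 -0.37 t 6.9 op 0.0703
```

View pics/t1.png

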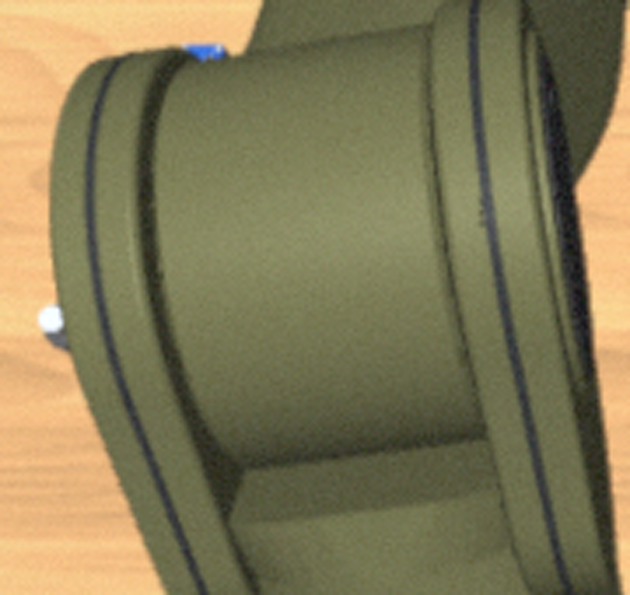

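The arm hides the tray here (only the bottle cap at (50,320) shows), so I'll check later. Yellow grasp next.

Request:
{"method": "step_arm", "body": {
  "targets": [
    [[0,0.003,0.03,0],[0,0.003,0.06,0],[0,0.003,0.082,0],[0,0.003,0.082,0],[0,0.003,0.082,0]]
  ]
}}

```text
time: 7.58
tcp_pos: [0.7021, 0.0437, 0.0368]
eef_rot: [3.14, -0.001, 1.24]
wrist_force: [-0.6, 0.1, 0.4]
opening: 0.0705
finger_force: 0.0
```

Request:
{"method": "step_arm", "body": {
  "targets": [
    [[0,0,0,0],[0,0,0,0],[0,0,0,0],[0,0,0,0],[0,0,0,0]]
  ],
  "grip": 1,
  "force": 20
}}

```text
time: 8.2
tcp_pos: [0.7015, 0.0435, 0.036]
eef_rot: [3.141, -0.0, 1.24]
wrist_force: [-0.5, 0.5, 1.8]
opening: 0.0358
finger_force: 20.0
```

Request:
{"method": "step_arm", "body": {
  "targets": [
    [[0,0,-0.03,0],[0,0,-0.06,0],[0,0,-0.1,0],[0,0,-0.1,0],[0,0,-0.1,0]]
  ]
}}

```text
time: 8.82
tcp_pos: [0.7007, 0.0435, 0.1349]
eef_rot: [-3.14, 0.0, 1.24]
wrist_force: [-0.9, 0.1, -1.4]
opening: 0.036
finger_force: 20.0
```

```bash
python3 -c "from h import *; go(.4883,.0970,.135,-12.3)"
```

```text
row [-0.0184 -0.2182  0.0003] turn -6.6 cur phi -18.9 tcp [0.7007 0.0435 0.1349] j7 -0.37 t 8.82 op 0.036
```

Request:
{"method": "step_arm", "body": {
  "targets": [
    [[-0.005,-0.05,0,-2],[-0.009,-0.1,0,-4],[-0.013,-0.15,0,-5],[-0.018,-0.2,0,-6.6],[-0.018,-0.218,0,-6.6],[-0.018,-0.218,0,-6.6],[-0.018,-0.218,0,-6.6],[-0.018,-0.218,0,-6.6]]
  ]
}}

```text
time: 9.82
tcp_pos: [0.4905, 0.0968, 0.1354]
eef_rot: [3.141, -0.0, 1.354]
wrist_force: [-0.3, -0.6, -1.0]
opening: 0.0359
finger_force: 20.0
```

```bash
python3 -c "from h import *; go(.4883,.0970,.0395,-12.3)"
```

```text
row [-0.0003 -0.0023  0.0959] turn -0.1 cur phi -12.4 tcp [0.4905 0.0968 0.1354] j7 -0.39 t 9.82 op 0.0359
```

Request:
{"method": "step_arm", "body": {
  "targets": [
    [[0,-0.002,0.03,0],[0,-0.002,0.06,0],[0,-0.002,0.085,0],[0,-0.002,0.093,0],[0,-0.002,0.096,0],[0,-0.002,0.096,0],[0,-0.002,0.096,0]]
  ]
}}

```text
time: 10.7
tcp_pos: [0.4879, 0.0978, 0.0404]
eef_rot: [3.14, -0.001, 1.355]
wrist_force: [0.1, -0.2, -0.7]
opening: 0.0361
finger_force: 20.0
```

Request:
{"method": "step_arm", "body": {
  "targets": [
    [[0,0,0,0],[0,0,0,0],[0,0,0,0],[0,0,0,0]]
  ],
  "grip": -0.6
}}

```text
time: 11.2
tcp_pos: [0.4874, 0.0977, 0.0397]
eef_rot: [3.142, -0.0, 1.355]
wrist_force: [1.0, 1.0, 0.0]
opening: 0.0702
finger_force: 0.0
```

Request:
{"method": "step_arm", "body": {
  "targets": [
    [[0,0,-0.03,0],[0,0,-0.07,0],[0,0,-0.1,0],[0,0,-0.1,0]]
  ]
}}

```text
time: 11.7
tcp_pos: [0.4885, 0.0979, 0.1415]
eef_rot: [3.138, -0.002, 1.355]
wrist_force: [0.6, -0.8, 0.5]
opening: 0.0705
finger_force: 0.0
```

```bash
python3 -c "from h import *; go(.6388,.2333,.135,73)"
```

```text
row [0.1644 0.1178 0.0072] turn -85.4 cur phi -12.4 tcp [0.4885 0.0979 0.1415] j7 -0.39 t 11.7 op 0.0705
```

Request:
{"method": "step_arm", "body": {
  "targets": [
    [[0.164,0.118,0.007,-85.4],[0.164,0.118,0.007,-85.4],[0.164,0.118,0.007,-85.4],[0.164,0.118,0.007,-85.4],[0.164,0.118,0.007,-85.4],[0.164,0.118,0.007,-85.4],[0.164,0.118,0.007,-85.4],[0.164,0.118,0.007,-85.4],[0.164,0.118,0.007,-85.4],[0.164,0.118,0.007,-85.4]]
  ]
}}

```text
time: 12.95
tcp_pos: [0.6373, 0.2325, 0.1317]
eef_rot: [-3.141, -0.001, 2.843]
wrist_force: [0.8, -0.4, 0.2]
opening: 0.0701
finger_force: 0.0
```

```bash
python3 -c "from h import *; go(.6388,.2333,.035,73)"
```

```text
row [-0.0014  0.0012  0.0967] turn -0.1 cur phi 72.9 tcp [0.6373 0.2325 0.1317] j7 0.57 t 12.95 op 0.0701
```

Request:
{"method": "step_arm", "body": {
  "targets": [
    [[-0.001,0.001,0.04,0],[-0.001,0.001,0.07,0],[-0.001,0.001,0.097,0],[-0.001,0.001,0.097,0],[-0.001,0.001,0.097,0]]
  ]
}}

```text
time: 13.58
tcp_pos: [0.6395, 0.2338, 0.0366]
eef_rot: [3.141, 0.001, 2.845]
wrist_force: [-0.2, -0.1, 0.5]
opening: 0.0702
finger_force: 0.0
```

Request:
{"method": "step_arm", "body": {
  "targets": [
    [[0,0,0,0],[0,0,0,0],[0,0,0,0],[0,0,0,0],[0,0,0,0]]
  ],
  "grip": 1
}}

```text
time: 14.2
tcp_pos: [0.6391, 0.2335, 0.0361]
eef_rot: [3.141, 0.0, 2.846]
wrist_force: [-1.2, 0.3, 2.9]
opening: 0.0361
finger_force: 20.0
```

Request:
{"method": "step_arm", "body": {
  "targets": [
    [[0,0,-0.03,0],[0,0,-0.06,0],[0,0,-0.1,0],[0,0,-0.1,0],[0,0,-0.1,0]]
  ]
}}

```text
time: 14.82
tcp_pos: [0.6383, 0.2328, 0.1348]
eef_rot: [-3.14, -0.001, 2.846]
wrist_force: [-0.2, 0.1, -0.9]
opening: 0.0359
finger_force: 20.0
```

```bash
python3 -c "from h import *; go(.4711,-.1223,.135,42.2)"
```

```text
row [ 0.0565 -0.3884  0.0004] turn 30.9 cur phi 73.1 tcp [0.6383 0.2328 0.1348] j7 0.57 t 14.82 op 0.0359
```

Request:
{"method": "step_arm", "body": {
  "targets": [
    [[0.007,-0.05,0,4],[0.014,-0.1,0,8],[0.021,-0.15,0,12],[0.029,-0.2,0,16],[0.036,-0.25,0,20],[0.043,-0.3,0,24],[0.05,-0.35,0,28],[0.0565,-0.388,0,30.9],[0.0565,-0.388,0,30.9],[0.0565,-0.388,0,30.9]]
  ]
}}

```text
time: 16.08
tcp_pos: [0.4717, -0.1206, 0.1349]
eef_rot: [3.142, -0.001, 2.307]
wrist_force: [0.1, 0.4, -0.6]
opening: 0.0357
finger_force: 20.0
```

```bash
python3 -c "from h import *; go(.4711,-.1223,.0395,42.2)"
```

```text
row [-0.0009 -0.0016  0.0954] turn 0.0 cur phi 42.2 tcp [ 0.4717 -0.1206  0.1349] j7 0.55 t 16.07 op 0.0357
```

Request:
{"method": "step_arm", "body": {
  "targets": [
    [[0,-0.001,0.03,0],[0,-0.001,0.06,0],[0,-0.001,0.085,0],[0,-0.001,0.093,0],[0,-0.001,0.096,0],[0,-0.001,0.096,0],[0,-0.001,0.096,0]]
  ]
}}

```text
time: 16.95
tcp_pos: [0.4716, -0.1221, 0.0404]
eef_rot: [3.141, 0.001, 2.307]
wrist_force: [0.2, -0.3, -0.0]
opening: 0.0362
finger_force: 20.0
```

Request:
{"method": "step_arm", "body": {
  "targets": [
    [[0,0,0,0],[0,0,0,0],[0,0,0,0],[0,0,0,0]]
  ],
  "grip": -0.6
}}

```text
time: 17.45
tcp_pos: [0.4711, -0.122, 0.0397]
eef_rot: [3.142, -0.0, 2.307]
wrist_force: [0.1, 0.4, -0.5]
opening: 0.07
finger_force: 0.0
```

Request:
{"method": "step_arm", "body": {
  "targets": [
    [[0,0,-0.03,0],[0,0,-0.07,0],[0,0,-0.1,0],[0,0,-0.1,0]]
  ]
}}

```text
time: 17.95
tcp_pos: [0.4722, -0.1224, 0.1414]
eef_rot: [3.139, 0.003, 2.306]
wrist_force: [-0.0, 0.1, -0.1]
opening: 0.0702
finger_force: 0.0
```

```bash
python3 -c "from h import *; go(.418,-.3155,.135,42.2)"
```

```text
row [-0.1069 -0.1698  0.0063] turn -0.1 cur phi 42.1 tcp [ 0.4722 -0.1224  0.1414] j7 0.54 t 17.95 op 0.0702
```

Request:
{"method": "step_arm", "body": {
  "targets": [
    [[-0.107,-0.17,0.006,0],[-0.107,-0.17,0.006,0],[-0.107,-0.17,0.006,0],[-0.107,-0.17,0.006,0],[-0.107,-0.17,0.006,0],[-0.107,-0.17,0.006,0],[-0.107,-0.17,0.006,0]]
  ]
}}

```text
time: 18.82
tcp_pos: [0.4178, -0.3133, 0.1337]
eef_rot: [3.141, -0.001, 2.31]
wrist_force: [0.4, 0.4, -0.0]
opening: 0.0707
finger_force: 0.0
```

```bash
python3 -c "from h import *; go(.418,-.3155,.038,42.2)"
```

```text
row [-0.0018 -0.0014  0.0956] turn 0.2 cur phi 42.4 tcp [ 0.4178 -0.3133  0.1337] j7 0.87 t 18.82 op 0.0707
```

Request:
{"method": "step_arm", "body": {
  "targets": [
    [[-0.001,-0.001,0.04,0],[-0.001,-0.001,0.07,0],[-0.001,-0.001,0.095,0],[-0.001,-0.001,0.095,0],[-0.001,-0.001,0.095,0]]
  ]
}}

```text
time: 19.45
tcp_pos: [0.4175, -0.3164, 0.0394]
eef_rot: [3.141, 0.001, 2.308]
wrist_force: [0.3, -0.8, 0.1]
opening: 0.0707
finger_force: 0.0
```

Request:
{"method": "step_arm", "body": {
  "targets": [
    [[0,0,0,0],[0,0,0,0],[0,0,0,0],[0,0,0,0],[0,0,0,0]]
  ],
  "grip": 1
}}

```text
time: 20.08
tcp_pos: [0.417, -0.3169, 0.0389]
eef_rot: [3.141, 0.0, 2.307]
wrist_force: [1.0, -0.2, 3.1]
opening: 0.0355
finger_force: 20.0
```

Request:
{"method": "step_arm", "body": {
  "targets": [
    [[0,0,-0.03,0],[0,0,-0.06,0],[0,0,-0.1,0],[0,0,-0.1,0],[0,0,-0.1,0]]
  ]
}}

```text
time: 20.7
tcp_pos: [0.4162, -0.3168, 0.1381]
eef_rot: [-3.141, -0.001, 2.306]
wrist_force: [-0.3, 0.2, -1.8]
opening: 0.035
finger_force: 20.0
```

```bash
python3 -c "from h import *; go(.5167,-.1727,.135,42.2)"
```

```text
row [0.0394 0.1712 0.0031] turn -0.1 cur phi 42.1 tcp [ 0.4162 -0.3168  0.1381] j7 0.86 t 20.7 op 0.035
```

Request:
{"method": "step_arm", "body": {
  "targets": [
    [[0.01,0.043,0,0],[0.02,0.086,0,0],[0.03,0.13,0,0],[0.039,0.171,0,0],[0.039,0.171,0,0],[0.039,0.171,0,0],[0.039,0.171,0,0]]
  ]
}}

```text
time: 21.58
tcp_pos: [0.516, -0.1747, 0.138]
eef_rot: [-3.139, -0.001, 2.304]
wrist_force: [-0.5, 0.4, -0.0]
opening: 0.0353
finger_force: 20.0
```

```bash
python3 -c "from h import *; go(.5167,-.1727,.042,42.2)"
```

```text
row [0.0009 0.002  0.096 ] turn -0.2 cur phi 42.0 tcp [ 0.516  -0.1747  0.138 ] j7 0.62 t 21.57 op 0.0353
```

Request:
{"method": "step_arm", "body": {
  "targets": [
    [[0.001,0.002,0.03,0],[0.001,0.002,0.06,0],[0.001,0.002,0.085,0],[0.001,0.002,0.093,0],[0.001,0.002,0.096,0],[0.001,0.002,0.096,0],[0.001,0.002,0.096,0]]
  ]
}}

```text
time: 22.45
tcp_pos: [0.5187, -0.1713, 0.0435]
eef_rot: [3.141, 0.001, 2.306]
wrist_force: [0.2, 0.7, -0.5]
opening: 0.0355
finger_force: 20.0
```

Request:
{"method": "step_arm", "body": {
  "targets": [
    [[0,0,0,0],[0,0,0,0],[0,0,0,0],[0,0,0,0]]
  ],
  "grip": -0.6
}}

```text
time: 22.95
tcp_pos: [0.5182, -0.1711, 0.0427]
eef_rot: [3.141, 0.0, 2.307]
wrist_force: [0.1, -0.2, -0.2]
opening: 0.0703
finger_force: 0.0
```

Request:
{"method": "step_arm", "body": {
  "targets": [
    [[0,0,-0.03,0],[0,0,-0.07,0],[0,0,-0.12,0],[0,0,-0.16,0],[0,0,-0.16,0]]
  ]
}}

```text
time: 23.58
tcp_pos: [0.52, -0.1715, 0.2056]
eef_rot: [3.138, 0.005, 2.306]
wrist_force: [0.4, 0.2, -1.5]
opening: 0.0707
finger_force: 0.0
```

```bash
python3 -c "from h import *; go(.2,-.56,.25,42.2)"
```

```text
row [-0.0737 -0.4977 -0.0458] turn -0.1 cur phi 42.1 tcp [ 0.52   -0.1715  0.2056] j7 0.65 t 23.57 op 0.0707
```

Clear the arm from view, then check.

Request:
{"method": "step_arm", "body": {
  "targets": [
    [[-0.074,-0.498,-0.046,0],[-0.074,-0.498,-0.046,0],[-0.074,-0.498,-0.046,0],[-0.074,-0.498,-0.046,0],[-0.074,-0.498,-0.046,0],[-0.074,-0.498,-0.046,0],[-0.074,-0.498,-0.046,0],[-0.074,-0.498,-0.046,0],[-0.074,-0.498,-0.046,0],[-0.074,-0.498,-0.046,0]]
  ]
}}

```text
time: 24.82
tcp_pos: [0.1985, -0.5595, 0.2474]
eef_rot: [3.14, -0.002, 2.306]
wrist_force: [-0.1, 0.7, -0.2]
opening: 0.0703
finger_force: 0.0
```

```bash
python3 - <<'E'
from h import *
c=ctrl.camera('top'); im=cv2.convertScaleAbs(c['frame'][:,:,::-1],alpha=1.6)
cv2.imwrite('pics/t2.png',cv2.resize(im[120:270,95:435],None,fx=2.3,fy=2.3,interpolation=cv2.INTER_CUBIC))
c=ctrl.camera('side'); cv2.imwrite('pics/s2.png',cv2.resize(c['frame'][100:340,140:340,::-1],None,fx=2.5,fy=2.5,interpolation=cv2.INTER_CUBIC))
E
```

```text
(no output)
```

View pics/t2.png

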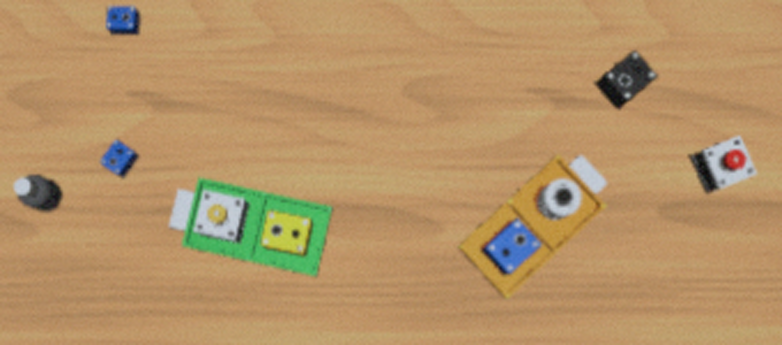

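View pics/s2.png

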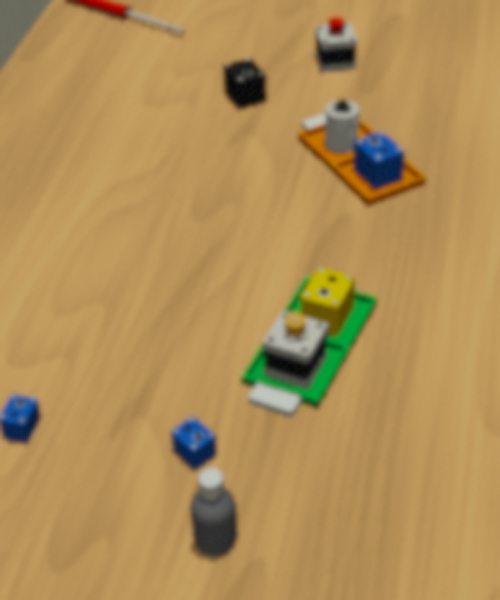

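Both views show all four parts upright in their pockets: motor at (219,217), yellow at (287,232), heat sink at (559,199), blue at (513,247). The bystanders are where they were. I'll check the positions numerically, then hand in.

```bash
python3 - <<'E'
from h import *
c=ctrl.camera('top'); ok=True
for n,p,z,t,a,x in [('motor',(219,217),.043,(.4955,.1302),77.7,.034),('yel',(287,232),.041,(.4955,.1302),77.7,-.034),('hs',(559,199),.049,(.4939,-.1475),-47.8,.034),('blue',(513,246),.041,(.4939,-.1475),-47.8,-.034)]:
    d=ray(c,unc([p],95,120,2.3),z)[0]-t; a=np.radians(a)
    l=np.array([d@[np.cos(a),np.sin(a)]-x, d@[-np.sin(a),np.cos(a)]]); print(n,l.round(4)); ok&=abs(l).max()<.01
print(ok)
if ok: print(ctrl.finish_job())
E
```

```text
motor [0.0005 0.0013]
yel [0.0003 0.0016]
hs [-0.004   0.0029]
blue [0.0005 0.0001]
True
the job is handed in; nothing more can be done
None
```

Both kits are made up and the job is handed in: all four parts stand upright in their pockets, measured within 4 mm of the pocket centres, and the bystanders show no visible movement; no verdict came back.

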